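# Lock a sprung T-bolt into slotted strut and slide it up to the stop

## Robot

A 6-joint arm with a two-finger parallel gripper is mounted at the origin on a cart in front of the work surface, level with it; the furniture and walls round the work are solid. World frame = base frame: x ahead of the robot, y to its left, z up, the work surface at z = 0. Lengths are in m, angles in rad, forces in N, time in s.
With the tool pointing down it reaches from about 0.35 to 0.925 m from the base axis. Payload 6.4 kg.
Tool frame: the origin (TCP) lies between the finger pads; the fingertips stand 8 mm ahead of it and the grasp point (between the pads) lies 11 mm behind it (tips_ahead is the distance from the TCP to the fingertips, in m); z points along the fingers, y is the line along which they close (so a half turn about z gives the same grasp; the last joint's range is limited). The gripper opens to 94 mm and grips with 3 to 60 N. Pads are 16 mm wide; open, the fingers measure 119 mm over their backs; the gripper's body (75 mm by 177 mm) begins 78 mm behind the grasp point.
Start: joints at [-1.283, 0.245, 1.558, -0, 1.339, -0.174], TCP at [0.29, -0.582, 0.213] pointing down, gripper open.
Joint ranges: [-3.13, 3.13], [-1.02, 2.26], [0.13, 2.54], [-0.95, 4.09], [0.21, 2.88], [-2.74, 2.74]. Speed limits (rad/s): [2.57, 2.57, 3.14, 3.14, 3.14, 3.14].

## Interface

Orientations are given as a rotation vector (axis times angle).
In Python, from station import * gives the robot as it stands.
- The arm moves only by the tool step_arm, never from a script. Its arguments are lists of equal length, an entry for each row: "slide": the shift along the tool's x, y, z in mm, a list of three; "rotation": the turn, a rotation vector about the tool's x, y, z in rad, a list of three; "grip": the finger opening in mm, from 0 to 94. A call has 1 to 12 rows; each row shifts and turns the commanded pose from where the row before left it, along the tool's axes as they then stand; what a row does not reach is not made up. A row lasts 1/10 s, in which the tool goes at most 50 mm and 8.59 degrees, less where a joint would pass 70% of its speed; a pose out of reach is approached as far as the arm can. A call is refused whole if a number of a shift passes 50 or a number of a turn 0.15, either way. A call with a gripper value outside its range is refused whole. The fingers move at their own pace and stop on an object; "grip_force" is the grip in N (left out, the last holds). Time passes only in rows, so rows that do not move let the fingers close. It gives the time, the measured TCP pose, the force, the opening and the grip force at its end, in the units of the state.
- sense(): the state, without advancing time (a new reading comes with each control period).
- snapshot(name): name is "scene" or "side" or "wrist"; returns (picture, depth): 400x640x3 uint8, red, green, blue; 400x640 float32, m along the optical axis (not along the pixel's ray), 0 where there is no reading.
- camera_info(name): a dict with "camera_matrix" (3x3 intrinsics, pixels), "xyz" and "rotation" of the camera in the world. Camera axes: x right, y down, z forward; pixel columns grow to the right and rows downward; lengths in m; the calibration is good to about 2 mm. The wrist camera is an equidistant fisheye: a pixel r from the principal point sees the ray r / f radians off the axis. A picture is of the moment at which its call begins: read the wrist's pose just before it. camera_info takes no time and is no camera call; for the wrist camera it gives the pose at the moment of the call.
- close_job(): hands the job in; it is judged then, once.
Trained networks look in the newest picture that a camera, given by its name, has taken for a name from the list of things; names that differ only in an ending like _2 or _b are one class to them, and where a whole thing is asked for, a point or a joint stands for the part that bears it (a point fixed in the world has none). Each returns a list of dicts, best first, with "p" (0 to 1); they miss things now and then, are a little off and sometimes report something else, mostly with a low value. They report only what shows in the picture. A call takes as long as a camera call.
- look_for(camera, target): "rect" ([left, top, right, bottom] in pixels, round what is visible of it).
- pinpoint(camera, target): "location" ([column, row] in pixels: a listed point, or the origin of a listed thing).
The state is a dict: "time": time; "joint_positions": joint angles; "qvel": joint speeds; "joint_torque": joint torques, N m; "eef_pos": TCP position; "ee_rot": TCP orientation; "ft_force": force on the tool from outside, world axes, zero at the start; "ft_torque": the same for the moment, N m; "finger_gap": finger opening in m; "finger_force": force on a finger pad.
Only numpy, scipy, OpenCV 4.12 (cv2) and the standard library are available. Lean on these libraries where they do the work, as an engineer would, in place of code of your own. Each camera call takes 0.05 s, during which the arm holds its last target. There are 200 camera calls.

## Task

Fit the sprung T-bolt into the slotted strut to back up the adjustable angle stop: lower its head lengthwise into the open part of the slot, well clear of the stop, press it down gently against its spring, give it a quarter turn so that the head catches under the lips, and let it spring up. Then slide it along the slot until it bears on the stop's pad, push it home with a light but definite push (about 10 N beyond the rubbing; never press or push it with more than about 25 N), and let go, leaving it caught crosswise and bearing on the pad. Do not disturb the V-block, the loose nut or the hex key.

Things in the scene. Friction and masses are not known exactly. Their poses are not given: they have to be found in the camera images.
- strut: grey metal slotted strut (C channel), 240 long x 41 wide x 41 high, fixed on the table, slot up, black caps close both ends. Origin: centre of its underside; x along the slot, y across, z up; top at z = 41. Slot 22 wide. Its lips turn in and down, lower edges (2.5 thick) at z = 34. Inside it is 37 wide, floor at z = 2. Bolted feet stick out 32 on both sides at x = +-75.
- angle_stop: small grey metal angle, 34 long x 40 wide x 18 high, fixed on top of the strut. Origin: foot of its upright, front side, on the strut's centre line and top; axes as the strut's. A dark pad 26 wide x 15 high on an adjusting screw stands out towards -x, the longer open part of the slot. The pad's face is 4 to 16 from the origin, set differently each time and not reported; the pad is stiff.
- tbolt: loose sprung T-bolt, 56 high, 0.15 to 0.23 kg, standing upright on its head. Origin: centre of the head's underside; z up the shank, x along the head. Dark metal hammer head 31 (x) x 18 (y) x 8 high with a tapered foot, ends trimmed to turn inside the strut; above it a square neck 19 (x) x 17.6 (y), z = 8 to 11.5. The parts above it: see its wing, disc and neck points.
- tbolt_wing (a point): middle of the T-bolt's black wing grip, 42.5 above the bolt's origin. The wing is 11 thick (bolt x) x 38 long (bolt y), z = 29 to 56 of the bolt, on a round hub from z = 26.5. It stands square to the head: across the strut when the head goes lengthwise into the slot, along the strut when it has caught.
- tbolt_disc (a point): point on the T-bolt's axis, 13 above its origin: underside of the free grey metal disc, 38 in diameter, 3 thick. It rests on the lips and slides up the shank against a spring: 2 N at once, 1.2 N more per mm; 9 mm travel (13 N), then rigid. At the stop its rim touches the pad: the bolt's axis is then 19 from the pad's face.
- tbolt_neck (a point): top of the T-bolt's square neck, on its axis, 11.5 above its origin. To turn, it must be pressed below the lips' lower edges: bolt origin under z = 22.5 of the strut (spring 9 N). Caught: origin at z = 26 (spring 4.5 N), the neck stands between the lips and stops the head turning more than about 10 degrees. Disc and head rub on the lips when slid (3 to 10 N).
- v_block: bystander: grey steel V-block 50 x 40 x 36, loose, origin at its underside centre; leave alone
- hex_nut: bystander: loose hex nut 34 x 29 x 16, origin at its underside centre; leave alone
- hex_key: bystander: loose L-shaped hex key 39 x 124 x 8, origin at its underside centre; leave alone

How it is judged:
On the way, in this order (a step that is already met when the one before it is completed fails the run):
1. the head is in the slot lengthwise, its neck pressed below the lips' lower edges (z of tbolt in the frame of strut between 0.01 and 0.0235 m and y of tbolt in the frame of strut between -0.004 and 0.004 m and angle between the x axis of tbolt and the x axis of strut, either way round below 0.35 rad), for 0.05 s.
2. the head is turned crosswise and has sprung up under the lips (z of tbolt in the frame of strut between 0.024 and 0.0275 m and angle between the x axis of tbolt and the y axis of strut, either way round below 0.2 rad), for 0.1 s.
3. the bolt is pushed home on the stop's pad (over 4 N) (contact force between tbolt and angle_stop above 4 N and angle between the x axis of tbolt and the y axis of strut, either way round below 0.2 rad), for 0.15 s.
At the end, for the whole second after the job is handed in: The T-bolt is let go and at rest, upright within 0.12 rad, its head crosswise within 0.2 rad and caught up under the lips (origin 24 to 27.5 mm above the strut's underside, within 3 mm of the slot's middle), with its disc bearing on the stop's pad (over 0.2 N) (all of step 2 and y of tbolt in the frame of strut between -0.003 and 0.003 m and angle between tbolt's own z axis and vertical below 0.12 rad and linear speed of tbolt below 0.01 m/s and contact force between tbolt and the fingers below 0.1 N and contact force between tbolt and angle_stop above 0.2 N); the robot touches nothing.
It fails at once if the T-bolt pressed or forced on the strut with more than 45 N (all its contacts added) (contact force between tbolt and strut above 45 N).
It fails at once if the T-bolt pushed on the stop with more than 28 N (contact force between tbolt and angle_stop above 28 N).
It fails at once if a bystander moved by more than 20 mm (distance of any of v_block, hex_nut, hex_key from where it was at the start of the episode above 0.02 m).
It also fails if it takes over 54 s, if anything falls off the work surface, if the arm or the gripper's body presses on something with over 40 N, if the wrist force passes 120 N, or if a joint passes its speed limit or range.

## Working session

There is one attempt and no reset: what is moved stays moved. The work goes in short steps, Python scripts to look and compute and a tool call to move; the robot and the scene stay as the last step left them, time stands still between calls to the robot, and variables do not carry over. Pictures are saved under pics/ and viewed, at most 10 in all, crops included, and the job is handed in when it is done.

Besides the shell and the picture viewer there is one more tool, called as a command line: name --argument value ..., lists and objects as JSON in quotes. step_arm: Moves the arm, as the interface text tells. Its arguments: {"type":"object","properties":{"slide":{"type":"array"},"rotation":{"type":"array"},"grip":{"type":"array"},"grip_force":{"type":"number"}},"required":["slide","rotation","grip"]}

```bash
mkdir -p pics; ls; cat > h.py <<'E'
import numpy as np, cv2
from station import *
from scipy.spatial.transform import Rotation as R
def rot(r):
    r=np.array(r,float); return r if r.shape==(3,3) else R.from_rotvec(r).as_matrix()
def world(cam,px,depth,ci=None,h=None):
    ci=ci or camera_info(cam); K=np.array(ci["camera_matrix"]); Rm=rot(ci["rotation"]); o=np.array(ci["xyz"])
    u=(px[0]-K[0,2])/K[0,0]; v=(px[1]-K[1,2])/K[1,1]
    if cam=="wrist":
        r=np.hypot(u,v); s=np.sin(r)/r if r>1e-9 else 1; d=np.array([u*s,v*s,np.cos(r)])
    else: d=np.array([u,v,1.])
    if h is not None:
        w=Rm@d; return o+w*(h-o[2])/w[2]
    return o+Rm@(d/d[2]*depth)
E
cat > a.py <<'E'
from h import *
print(sense()["eef_pos"],sense()["ee_rot"])
ims=[]
for c in ["scene","side"]:
    im,d=snapshot(c); np.save(c+"_d.npy",d); cv2.imwrite(c+".png",im[:,:,::-1]); ims.append(im[:,:,::-1])
    ci=camera_info(c); print(c,ci)
    for t in ["strut","angle_stop","tbolt","tbolt_wing","tbolt_disc","v_block","hex_nut","hex_key"]:
        for q in pinpoint(c,t)[:2]:
            p=q["location"]; z={"tbolt_wing":.0425,"tbolt_disc":.013,"angle_stop":.041}.get(t,0.)
            print(t,round(q["p"],2),np.round(p),np.round(world(c,p,0,ci,z),4))
cv2.imwrite("pics/a.png",cv2.resize(np.vstack(ims),(480*1,600)))
cv2.imwrite("pics/scene.png",ims[0]);cv2.imwrite("pics/side.png",ims[1])
E
python3 a.py
```

```text
pics
[ 0.28944386 -0.58135215  0.21238038] [-3.05641126e+00 -7.18478262e-01  1.84615103e-04]
scene {'camera_matrix': array([[474.60275651,   0.        , 319.36652151],
       [  0.        , 474.60275651, 193.38031574],
       [  0.        ,   0.        ,   1.        ]]), 'xyz': array([ 0.20104631, -0.88610495,  0.42971392]), 'rotation': array([-1.991771  ,  0.48853981, -0.32439445])}
strut 0.73 [297. 199.] [ 0.5594 -0.137   0.    ]
tbolt 0.62 [347. 266.] [ 0.5309 -0.3751 -0.    ]
tbolt 0.27 [235. 258.] [ 0.3854 -0.2749  0.    ]
tbolt_wing 0.85 [347. 241.] [ 0.5327 -0.3698  0.0425]
tbolt_wing 0.4 [400. 249.] [ 0.5929 -0.4226  0.0425]
tbolt_disc 0.94 [346. 256.] [ 0.5343 -0.367   0.013 ]
v_block 0.93 [400. 216.] [ 0.7016 -0.2838  0.    ]
v_block 0.18 [348. 254.] [ 0.5506 -0.3455  0.    ]
hex_nut 0.82 [235. 257.] [ 0.3851 -0.2726  0.    ]
hex_key 0.69 [401. 247.] [ 0.6395 -0.3688  0.    ]
side {'camera_matrix': array([[365.63521897,   0.        , 314.19786617],
       [  0.        , 365.63521897, 201.76026786],
       [  0.        ,   0.        ,   1.        ]]), 'xyz': array([0.30170602, 0.44527697, 0.56226131]), 'rotation': array([-0.49935321,  2.60549649, -1.3651129 ])}
strut 0.85 [297. 242.] [ 0.564  -0.1424  0.    ]
angle_stop 0.54 [293. 244.] [ 0.5501 -0.0911  0.041 ]
tbolt 0.6 [336. 192.] [ 0.5468 -0.3758  0.    ]
tbolt 0.58 [342. 187.] [ 0.54   -0.4078  0.    ]
tbolt_wing 0.53 [340. 181.] [ 0.5374 -0.3729  0.0425]
tbolt_wing 0.48 [306. 188.] [ 0.61   -0.3051  0.0425]
tbolt_disc 0.65 [343. 189.] [ 0.5284 -0.38    0.013 ]
v_block 0.86 [275. 194.] [ 0.7016 -0.3039  0.    ]
hex_nut 0.74 [340. 192.] [ 0.5377 -0.3812  0.    ]
hex_nut 0.56 [385. 228.] [ 0.3842 -0.2701  0.    ]
hex_key 0.67 [306. 191.] [ 0.6261 -0.3517  0.    ]
```

```bash
python3 - <<'E'
import cv2,numpy as np
a=cv2.imread("scene.png")[130:330,170:470];b=cv2.imread("side.png")[130:330,170:470]
cv2.imwrite("pics/ab.png",np.vstack([cv2.resize(a,(450,300)),cv2.resize(b,(450,300))]))
E
```

```text
(no output)
```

View pics/ab.png

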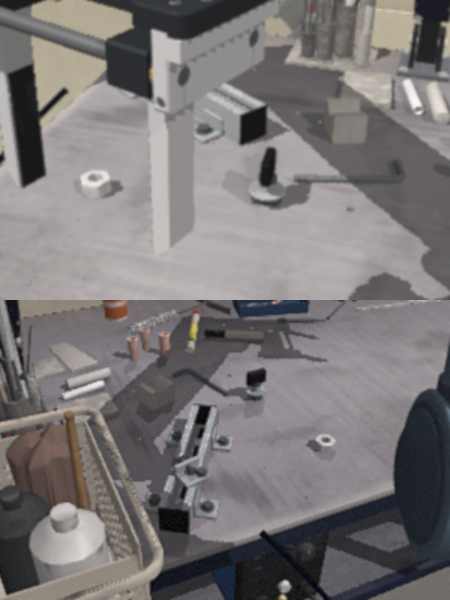

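The scene view shows the T-bolt standing at about (347,255), the nut at (235,257) and the key and V-block to its right. The side view shows the strut running roughly along world y, with the stop at about (293,244) and its long open part towards the bolt. I'll go above for a wrist look.

```bash
python3 - <<'E'
from h import *
s=sense(); M=rot(s["ee_rot"]); print(np.round(M,3), s["time"])
print((M.T@(np.array([.52,-.30,.30])-s["eef_pos"])*1000).round(1))
ci=camera_info("wrist"); print((M.T@(ci["xyz"]-s["eef_pos"])).round(3), (M.T@rot(ci["rotation"])).round(3), ci["camera_matrix"][0])
E
```

```text
[[ 0.895  0.446  0.   ]
 [ 0.446 -0.895 -0.   ]
 [-0.     0.    -1.   ]] 0.9
[ 331.8 -149.7  -86.5]
[ 0.066 -0.001 -0.172] [[ 0.001 -0.972 -0.233]
 [ 1.     0.001  0.001]
 [-0.001 -0.233  0.972]] [309.70691629   0.         321.66420605]
```

step_arm --slide '[[30, -14, -20], [38, -17, -20], [38, -17, -15], [38, -17, -10], [38, -17, -10], [38, -17, -10], [38, -17, 0], [38, -17, 0], [30, -14, 0], [6, -3, 0]]' --rotation '[[0, 0, 0], [0, 0, 0], [0, 0, 0], [0, 0, 0], [0, 0, 0], [0, 0, 0], [0, 0, 0], [0, 0, 0], [0, 0, 0], [0, 0, 0]]' --grip '[70, 70, 70, 70, 70, 70, 70, 70, 70, 70]'

```text
time: 1.9
eef_pos: [0.5216, -0.2971, 0.2986]
ee_rot: [-3.057, -0.725, -0.001]
ft_force: [-0.8, 0.0, 0.2]
finger_gap: 0.0698
finger_force: 0.0
```

```bash
cat > w.py <<'E'
from h import *
import sys
n=sys.argv[1]
s=sense(); print(s["time"],s["eef_pos"],s["ee_rot"],s["ft_force"],s["qvel"].__abs__().max() if hasattr(s["qvel"],"max") else "")
ci=camera_info("wrist"); im,d=snapshot("wrist"); np.save("wd.npy",d); cv2.imwrite("wr.png",im[:,:,::-1])
import pickle; pickle.dump(ci,open("wci.pkl","wb"))
H={"tbolt_wing":.0425,"tbolt_disc":.013,"tbolt_neck":.0115,"angle_stop":.041}
for t in sys.argv[2:]:
    for q in pinpoint("wrist",t)[:2]:
        p=q["location"]; print(t,round(q["p"],2),np.round(p,1),np.round(world("wrist",p,0,ci,H.get(t,0.)),4))
cv2.imwrite("pics/%s.png"%n,im[:,:,::-1])
E
python3 w.py w1 strut angle_stop tbolt tbolt_wing tbolt_disc hex_nut hex_key v_block
```

```text
1.9 [ 0.521613   -0.2971074   0.29859104] [-3.05657561e+00 -7.25043135e-01 -8.19409279e-04] [-0.78522347  0.04394635  0.15260236] 0.0836268013965208
strut 0.97 [236.3  97.2] [ 0.5594 -0.1309  0.    ]
strut 0.49 [365.1  64.7] [ 0.6907 -0.285   0.    ]
tbolt 0.89 [369.5 179.7] [ 0.536 -0.373  0.   ]
tbolt_wing 0.77 [370.5 186.9] [ 0.5315 -0.3697  0.0425]
tbolt_disc 0.93 [367.1 185. ] [ 0.5283 -0.3707  0.013 ]
hex_nut 0.73 [267.6 232.4] [ 0.3848 -0.267   0.    ]
hex_key 0.87 [398.3 119.2] [ 0.6403 -0.3687  0.    ]
hex_key 0.54 [367.1 181.6] [ 0.5316 -0.3711  0.    ]
v_block 0.87 [367.2  61.9] [ 0.6963 -0.2858  0.    ]
```

View pics/w1.png

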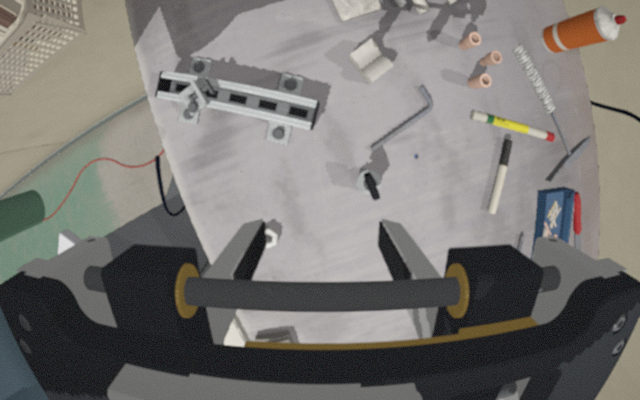

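The picture shows the strut from about (160,82) to (318,112), the stop near (195,93) and the T-bolt wing near (371,185), well clear of the key. I'll fit both from depth.

```bash
cat > fit.py <<'E'
from h import *
import pickle
def cloud():
    ci=pickle.load(open("wci.pkl","rb")); d=np.load("wd.npy"); K=np.array(ci["camera_matrix"])
    V,U=np.mgrid[0:400,0:640]; u=(U-K[0,2])/K[0,0]; v=(V-K[1,2])/K[1,1]; r=np.hypot(u,v)+1e-9
    k=np.tan(r)/r; P=np.stack([u*k*d,v*k*d,d],-1)@rot(ci["rotation"]).T+np.array(ci["xyz"])
    P[(d<=0)|(r>1.3)]=9; return P
def rect(P,z0,z1,c,rad,show=True):
    m=(P[...,2]>z0)&(P[...,2]<z1)&(np.hypot(P[...,0]-c[0],P[...,1]-c[1])<rad)
    q=P[m]; 
    if len(q)<4: return None
    r=cv2.minAreaRect((q[:,:2]*1000).astype(np.float32)); print(len(q),"rect",np.round(r[0],1),np.round(r[1],1),round(r[2],1),"z",np.round(np.percentile(q[:,2],[5,50,95]),4),"mean",q.mean(0).round(4))
    return q
if __name__=="__main__":
    P=cloud()
    print("table",np.median(P[170:230,380:440,2]))
    print("wing");rect(P,.04,.065,(.532,-.37),.035)
    print("disc");rect(P,.008,.065,(.532,-.37),.035)
    print("strut top");rect(P,.034,.047,(.56,-.131),.15)
    print("stop");rect(P,.05,.08,(.56,-.1),.1)
E
python3 fit.py
```

```text
table 0.0008012721298978065
wing
225 rect [ 533.9 -369. ] [38.  12.2] 51.7 z [0.0455 0.056  0.0576] mean [ 0.5348 -0.3677  0.0552]
disc
537 rect [ 534.3 -369.4] [36.9 36.4] 72.8 z [0.0153 0.0318 0.0573] mean [ 0.5342 -0.3669  0.0344]
strut top
2285 rect [ 550.9 -135.6] [ 57.7 249.9] 12.7 z [0.0398 0.0415 0.0461] mean [ 0.5597 -0.1409  0.0417]
stop
379 rect [544.2 -90. ] [39.5 44.3] 50.8 z [0.0513 0.0559 0.0601] mean [ 0.5447 -0.0931  0.0559]
```

step_arm --slide '[[-6, 20, 15], [-8, 28, 25], [-7, 22, 25], [0, 0, 25], [0, 0, 20], [0, 0, 8], [0, 0, 0]]' --rotation '[[0, 0, 0], [0, 0, 0], [0, 0, 0], [0, 0, -0.14], [0, 0, -0.15], [0, 0, -0.146], [0, 0, 0]]' --grip '[70, 70, 70, 70, 70, 70, 70]'

```text
time: 3.05
eef_pos: [0.5312, -0.3716, 0.1784]
ee_rot: [-2.828, -1.36, 0.002]
ft_force: [0.1, 0.4, -0.7]
finger_gap: 0.0701
finger_force: 0.0
```

```bash
cat > wing.py <<'E'
from fit import *
s=sense(); M=rot(s["ee_rot"]); P=cloud()
print("tool yaw",np.degrees(np.arctan2(M[1,0],M[0,0])).round(1))
q=rect(P,.052,.06,(.534,-.369),.035); rect(P,.010,.022,(.534,-.369),.035)
c=cv2.minAreaRect((q[:,:2]*1000).astype(np.float32))[0]
print("to wing in tool mm",(M.T@(np.array([c[0]/1000,c[1]/1000,.035])-s["eef_pos"])*1000).round(1))
E
python3 w.py w2 tbolt_wing tbolt_disc; python3 wing.py
```

```text
3.05 [ 0.53121332 -0.37155134  0.17836815] [-2.82812037e+00 -1.36002720e+00  1.96249022e-03] [ 0.0850774   0.36249097 -0.73567412] 0.10645402505375529
tbolt_wing 0.63 [325.6 185.6] [ 0.5353 -0.3709  0.0425]
tbolt_disc 0.81 [327.3 185.6] [ 0.5332 -0.377   0.013 ]
tool yaw 51.3
446 rect [ 534.  -369.2] [37.  11.9] 49.2 z [0.0539 0.0561 0.0574] mean [ 0.5342 -0.3689  0.0559]
460 rect [ 534.7 -369.3] [35.5 37.4] 47.6 z [0.0153 0.0166 0.0178] mean [ 0.5348 -0.3675  0.0165]
to wing in tool mm [  3.3  -1.2 146.5]
```

View pics/w2.png

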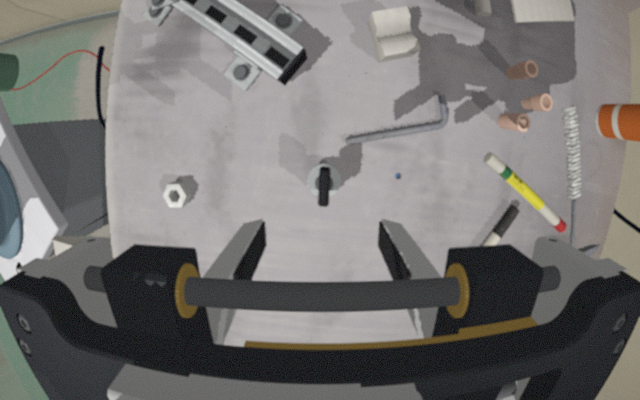

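Wing at about (325,186), aligned vertically with the fingers; the key's end at (350,138) is clear of them. Descending to grasp.

step_arm --slide '[[3, -1, 20], [0, 0, 35], [0, 0, 35], [0, 0, 30], [0, 0, 17], [0, 0, 6], [0, 0, 0], [0, 0, 0], [0, 0, 0], [0, 0, 0]]' --rotation '[[0, 0, 0.015], [0, 0, 0], [0, 0, 0], [0, 0, 0], [0, 0, 0], [0, 0, 0], [0, 0, 0], [0, 0, 0], [0, 0, 0], [0, 0, 0]]' --grip '[50, 50, 50, 50, 50, 50, 50, 0, 0, 0]' --grip_force 45

```text
time: 4.2
eef_pos: [0.5342, -0.3694, 0.0389]
ee_rot: [2.838, 1.341, 0.001]
ft_force: [0.5, 0.4, 0.1]
finger_gap: 0.0296
finger_force: 0.0
```

step_arm --slide '[[0, 0, 3], [0, 0, 0], [0, 0, 0], [0, 0, 0], [0, 0, 0]]' --rotation '[[0, 0, 0], [0, 0, 0], [0, 0, 0], [0, 0, 0], [0, 0, 0]]' --grip '[0, 0, 0, 0, 0]'

```text
time: 4.7
eef_pos: [0.5339, -0.3691, 0.0349]
ee_rot: [2.84, 1.342, 0.001]
ft_force: [0.6, -0.6, 3.4]
finger_gap: 0.0179
finger_force: 45.0
```

step_arm --slide '[[0, 0, 0], [0, 0, 0]]' --rotation '[[0, 0, 0], [0, 0, 0]]' --grip '[0, 0]'

```text
time: 4.9
eef_pos: [0.5339, -0.3691, 0.0349]
ee_rot: [2.84, 1.342, 0.001]
ft_force: [0.6, -0.8, 3.7]
finger_gap: 0.0181
finger_force: 45.0
```

```bash
python3 w.py w3; python3 -c "
import cv2;a=cv2.imread('wr.png')[120:330,200:450];cv2.imwrite('pics/w3c.png',cv2.resize(a,None,fx=3,fy=2.8))"
```

```text
4.9 [ 0.53385388 -0.36912901  0.03492453] [2.83955779e+00 1.34154854e+00 6.90625017e-04] [ 0.63729509 -0.77916943  3.66242032] 0.0016234704245585829
```

View pics/w3c.png

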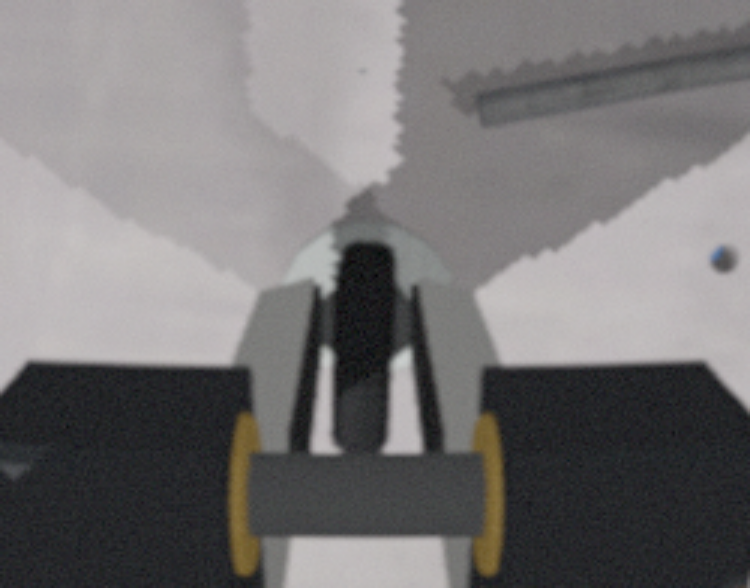

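The fingertips have closed on the round hub below the wing (gap 18). I'll open, rise 5 mm and regrip.

step_arm --slide '[[0, 0, 0], [0, 0, 0], [0, 0, -2], [0, 0, -2.5], [0, 0, 0], [0, 0, 0], [0, 0, 0], [0, 0, 0]]' --rotation '[[0, 0, 0], [0, 0, 0], [0, 0, 0], [0, 0, 0], [0, 0, 0], [0, 0, 0], [0, 0, 0], [0, 0, 0]]' --grip '[30, 30, 30, 30, 30, 0, 0, 0]'

```text
time: 5.75
eef_pos: [0.5341, -0.3693, 0.0395]
ee_rot: [2.839, 1.341, 0.001]
ft_force: [7.7, -6.4, -2.4]
finger_gap: 0.0139
finger_force: 25.5
```

step_arm --slide '[[0, 0, 0], [0, 0, 0], [0, 0, 0]]' --rotation '[[0, 0, 0], [0, 0, 0], [0, 0, 0]]' --grip '[0, 0, 0]'

```text
time: 6.05
eef_pos: [0.5337, -0.369, 0.0402]
ee_rot: [2.84, 1.342, -0.0]
ft_force: [-1.2, 0.2, 6.5]
finger_gap: 0.0105
finger_force: 91.0
```

step_arm --slide '[[0, 0, -5], [0, 0, -25], [0, 0, -35], [0, 0, -35], [0, 0, -25], [12, -28, -5], [17, -36, 0], [17, -36, 0], [17, -36, 0], [11, -27, 0], [0, 0, 0], [0, 0, 0]]' --rotation '[[0, 0, 0], [0, 0, 0.12], [0, 0, 0.14], [0, 0, 0.14], [0, 0, 0.14], [0, 0, 0.12], [0, 0, 0], [0, 0, 0], [0, 0, 0], [0, 0, 0], [0, 0, 0], [0, 0, 0]]' --grip '[0, 0, 0, 0, 0, 0, 0, 0, 0, 0, 0, 0]'

```text
time: 7.25
eef_pos: [0.5657, -0.1925, 0.1685]
ee_rot: [-3.122, -0.351, 0.002]
ft_force: [-0.8, -0.1, -2.2]
finger_gap: 0.0107
finger_force: 89.4
```

```bash
python3 w.py w4 strut angle_stop tbolt_wing tbolt_disc tbolt; python3 - <<'E'
from fit import *
s=sense(); M=rot(s["ee_rot"]); P=cloud(); print(s["finger_gap"],s["finger_force"],"yaw",np.degrees(np.arctan2(M[1,0],M[0,0])).round(2))
np.save("P4.npy",P)
q=rect(P,.037,.046,(.56,-.135),.14)
E
```

```text
7.25 [ 0.56569514 -0.19248344  0.16847154] [-3.12165343e+00 -3.51173722e-01  1.59270631e-03] [-0.83834661 -0.1184355  -2.18655801] 0.030172917661616047
strut 0.73 [270.2 176.5] [ 0.5588 -0.1345  0.    ]
angle_stop 0.71 [224.5 180.6] [ 0.5531 -0.0939  0.041 ]
angle_stop 0.65 [349.9 323.8] [ 0.4151 -0.2612  0.041 ]
tbolt_disc 0.77 [320.  226.5] [ 0.5182 -0.2013  0.013 ]
tbolt 0.91 [323.6 219.3] [ 0.5233 -0.2044  0.    ]
tbolt 0.34 [321.6 223. ] [ 0.5184 -0.2031  0.    ]
0.010746559791693738 89.40283767879009 yaw 12.68
4230 rect [ 551.3 -135.6] [ 57.8 247.7] 12.5 z [0.0393 0.0415 0.0431] mean [ 0.5632 -0.1407  0.0414]
```

View pics/w4.png

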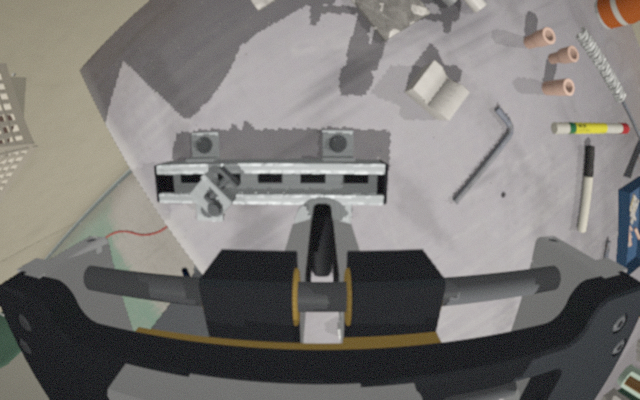

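The bolt hangs in the fingers at about (321,235), with the strut running horizontally below it, columns 158–388 and rows 163–206, and the stop near (213,185). Next: the slot's centre line and the pad.

```bash
cat > strut.py <<'E'
from fit import *
import sys
def an(P,th):
    e=np.array([np.cos(th),np.sin(th)]); n=np.array([-e[1],e[0]])
    q=P[(P[...,2]>.037)&(P[...,2]<.0445)&(np.hypot(P[...,0]-.56,P[...,1]+.135)<.14)]
    a=q[:,:2]@e; b=q[:,:2]@n; return e,n,a,b
P=np.load(sys.argv[1])
th=np.radians(float(sys.argv[2])); e,n,a,b=an(P,th)
c=np.array([.557,-.135]); a0,b0=c@e,c@n
print("a range",np.percentile(a-a0,[0.2,99.8]))
X=[];Y=[]
for lo in np.arange(-.118,-.02,.012):
    m=(a-a0>lo)&(a-a0<lo+.012)&(abs(b-b0)<.03); v=np.sort(b[m]-b0)
    if len(v)<10: continue
    mid=np.median(v); g=np.diff(v); i=g.argmax()
    o0,o1=np.percentile(v,[2,98]); print(round(lo*1000),len(v),"outer",round(o0*1e3,1),round(o1*1e3,1),"slot",round(v[i]*1e3,1),round(v[i+1]*1e3,1))
    X.append(lo+.006);Y.append([(o0+o1)/2,(v[i]+v[i+1])/2])
X=np.array(X);Y=np.array(Y)
for k in (0,1):
    f=np.polyfit(X,Y[:,k],1); print("tilt deg",np.degrees(f[0]).round(2),"centre at x=-.06",(np.polyval(f,-.06)*1e3).round(2))
# stop: points above .048
m=(P[...,2]>.048)&(P[...,2]<.063); q=P[m]; aa=q[:,:2]@e-a0; bb=q[:,:2]@n-b0; k=(abs(bb)<.02)&(abs(aa)<.1)
print("stop a range",np.percentile(aa[k],[1,5,50,99])*1e3, "z",np.percentile(q[k,2],[50,98]))
E
python3 strut.py P4.npy 102.6
```

```text
a range [-0.12275854  0.12382956]
-118 235 outer -22.3 18.3 slot -13.2 9.1
-106 237 outer -22.3 17.3 slot -13.0 9.2
-94 235 outer -22.5 17.4 slot -12.8 9.2
-82 214 outer -22.3 16.5 slot -12.9 9.1
-70 170 outer -22.4 10.5 slot -12.7 9.2
-58 164 outer -22.5 11.3 slot -12.6 8.2
-46 219 outer -22.5 17.6 slot -12.4 9.2
-34 236 outer -22.6 17.8 slot -12.6 8.3
-22 242 outer -22.6 17.9 slot -13.6 8.2
tilt deg -0.31 centre at x=-.06 -3.21
tilt deg -0.25 centre at x=-.06 -2.03
stop a range [24.61538381 28.18931461 41.58729761 58.81176876] z [0.05614328 0.06024635]
```

step_arm --slide '[[3, -2, 5], [3, -2, 20], [0, 0, 25], [0, 0, 20], [0, 0, 8], [0, 0, 2], [0, 0, 0], [0, 0, 0]]' --rotation '[[0, 0, 0], [0, 0, 0], [0, 0, 0], [0, 0, 0], [0, 0, 0], [0, 0, 0], [0, 0, 0], [0, 0, 0]]' --grip '[0, 0, 0, 0, 0, 0, 0, 0]'

```text
time: 8.35
eef_pos: [0.5719, -0.1883, 0.0903]
ee_rot: [3.121, 0.349, 0.003]
ft_force: [-0.1, -0.1, -1.9]
finger_gap: 0.0108
finger_force: 89.4
```

```bash
cat > st.py <<'E'
from h import *
s=sense(); M=rot(s["ee_rot"]); p=np.array(s["eef_pos"]); th=np.radians(102.5); e=np.array([np.cos(th),np.sin(th)]); n=np.array([-e[1],e[0]])
d=p[:2]-np.array([.559,-.1346]); y=np.degrees(np.arctan2(M[1,0],M[0,0]))
print("t",s["time"],"strut x,y mm",(d@e*1e3).round(2),(d@n*1e3).round(2),"z",(p[2]*1e3).round(2),"yaw",y.round(2),"tilt",np.degrees(np.arccos(-M[2,2])).round(2))
f=np.array(s["ft_force"]); print("F along strut,across,up",(f[:2]@e).round(2),(f[:2]@n).round(2),f[2].round(2),"gap",s["finger_gap"],s["finger_force"])
E
python3 st.py; python3 w.py w5; python3 -c "
import cv2;a=cv2.imread('wr.png')[120:320,200:450];cv2.imwrite('pics/w5c.png',cv2.resize(a,None,fx=3,fy=3))"
```

```text
t 8.35 strut x,y mm -55.19 -0.93 z 90.3 yaw 12.76 tilt 0.13
F along strut,across,up -0.11 0.1 -1.87 gap 0.010790669960035632 89.40485011786222
8.35 [ 0.57185342 -0.18827668  0.09029824] [3.12084611e+00 3.48893151e-01 3.02394222e-03] [-0.06889701 -0.13019351 -1.86739105] 0.0037997403244560387
```

View pics/w5c.png

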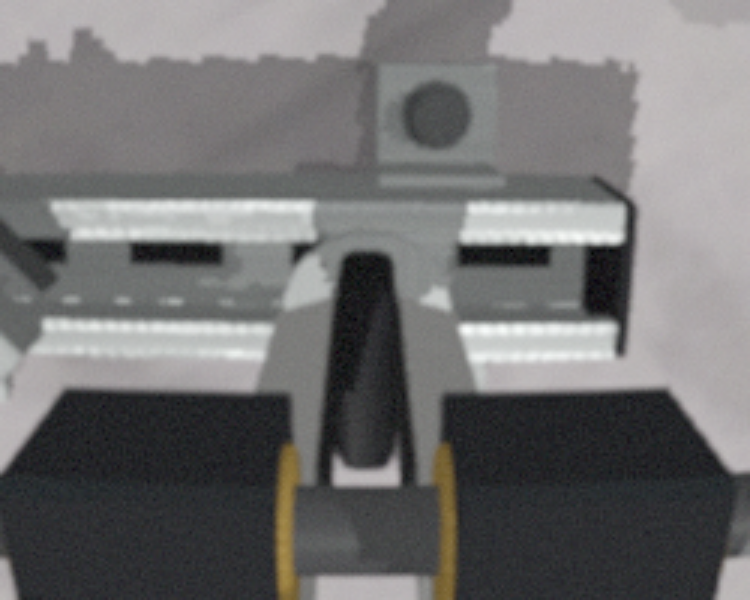

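The disc hangs centred over the slot at around crop (365,270), so the bolt is above the slot and parallel to it. Lowering in.

step_arm --slide '[[-0.7, 0, 5], [0, 0, 5], [0, 0, 4], [0, 0, 0]]' --rotation '[[0, 0, 0], [0, 0, 0], [0, 0, 0], [0, 0, 0]]' --grip '[0, 0, 0, 0]'

```text
time: 8.8
eef_pos: [0.5696, -0.1876, 0.0739]
ee_rot: [-3.121, -0.349, 0.002]
ft_force: [0.5, -0.3, -1.6]
finger_gap: 0.0103
finger_force: 89.4
```

```bash
python3 st.py; python3 - <<'E'
import os;os.system("python3 w.py w6 tbolt_disc")
from fit import *
P=cloud();s=sense();c=s["eef_pos"][:2]
rect(P,.047,.062,c,.03)
E
```

```text
t 8.8 strut x,y mm -54.03 1.08 z 73.89 yaw 12.76 tilt 0.11
F along strut,across,up -0.39 -0.39 -1.63 gap 0.010329025587967014 89.40397549420595
8.8 [ 0.56964312 -0.18758375  0.07389358] [-3.12104620e+00 -3.49021985e-01  2.39572881e-03] [ 0.46595447 -0.29623767 -1.63145212] 0.00782387269882395
tbolt_disc 0.9 [323.5 227.3] [ 0.5545 -0.1923  0.013 ]
712 rect [ 578.6 -185.2] [18.  36.8] 12.7 z [0.049  0.0501 0.0513] mean [ 0.5792 -0.1852  0.0501]
```

step_arm --slide '[[0, 0, 4], [0, 0, 4], [0, 0, 2], [0, 0, 0]]' --rotation '[[0, 0, 0], [0, 0, 0], [0, 0, 0], [0, 0, 0]]' --grip '[0, 0, 0, 0]'

```text
time: 9.3
eef_pos: [0.5706, -0.1881, 0.0655]
ee_rot: [3.122, 0.349, 0.001]
ft_force: [-1.0, 0.1, 3.3]
finger_gap: 0.0105
finger_force: 89.8
```

```bash
python3 st.py
```

```text
t 9.3 strut x,y mm -54.77 0.21 z 65.51 yaw 12.77 tilt 0.03
F along strut,across,up 0.29 0.91 3.29 gap 0.0105417727224757 89.76455792784691
```

step_arm --slide '[[0, 0, 2], [0, 0, 2], [0, 0, 0.8], [0, 0, 0]]' --rotation '[[0, 0, 0], [0, 0, 0], [0, 0, 0], [0, 0, 0]]' --grip '[0, 0, 0, 0]'

```text
time: 9.7
eef_pos: [0.5707, -0.1882, 0.0613]
ee_rot: [3.122, 0.349, 0.001]
ft_force: [-3.1, 1.5, 9.6]
finger_gap: 0.0107
finger_force: 90.1
```

```bash
python3 st.py
```

```text
t 9.7 strut x,y mm -54.84 0.17 z 61.33 yaw 12.77 tilt 0.04
F along strut,across,up 2.14 2.68 9.56 gap 0.010716269657526662 90.0766322761774
```

step_arm --slide '[[0, 0, 0], [0, 0, 0], [0, 0, 0], [0, 0, 0]]' --rotation '[[0, 0, -0.1], [0, 0, -0.14], [0, 0, -0.14], [0, 0, -0.1]]' --grip '[0, 0, 0, 0]'

```text
time: 10.1
eef_pos: [0.572, -0.1887, 0.0621]
ee_rot: [2.944, 1.087, 0.005]
ft_force: [0.2, 0.7, 7.6]
finger_gap: 0.011
finger_force: 90.0
```

```bash
python3 st.py; python3 -c "
from station import *
s=sense();print(s['joint_positions'],s['ft_torque'])"
```

```text
t 10.1 strut x,y mm -55.66 -0.96 z 62.08 yaw 40.52 tilt 0.24
F along strut,across,up 0.63 -0.33 7.61 gap 0.010961513465601893 90.02594344317913
[-5.06910579e-01  3.12171743e-01  1.77606314e+00  3.57448954e-04
  1.04909777e+00  3.56440367e-01] [ 0.06299107  0.04127238 -0.09381687]
```

step_arm --slide '[[0, 0, 0.8], [0, 0, 0], [0, 0, 0], [0, 0, 0], [0, 0, 0], [0, 0, 0], [0, 0, 0], [0, 0, 0], [0, 0, 0]]' --rotation '[[0, 0, -0.12], [0, 0, -0.14], [0, 0, -0.14], [0, 0, -0.14], [0, 0, -0.14], [0, 0, -0.14], [0, 0, -0.14], [0, 0, -0.122], [0, 0, 0]]' --grip '[0, 0, 0, 0, 0, 0, 0, 0, 0]'

```text
time: 11.0
eef_pos: [0.5721, -0.1887, 0.0615]
ee_rot: [1.966, 2.445, 0.002]
ft_force: [0.1, 1.3, 8.5]
finger_gap: 0.0103
finger_force: 90.1
```

```bash
python3 st.py; python3 -c "
from station import *
s=sense();print(s['joint_positions'],s['ft_torque'])"
```

```text
t 11.0 strut x,y mm -55.68 -1.11 z 61.49 yaw 102.38 tilt 0.26
F along strut,across,up 1.27 -0.36 8.47 gap 0.01031592795650641 90.07582660764456
[-5.06747104e-01  3.13234232e-01  1.77599395e+00  3.18029316e-04
  1.04787903e+00 -7.22981024e-01] [ 0.16211863  0.04976438 -0.01004276]
```

step_arm --slide '[[0, -0.8, 0], [0, 0, -2], [0, 0, -2], [0, 0, -0.8], [0, 0, 0]]' --rotation '[[0, 0, 0], [0, 0, 0], [0, 0, 0], [0, 0, 0], [0, 0, 0]]' --grip '[0, 0, 0, 0, 0]'

```text
time: 11.5
eef_pos: [0.5707, -0.1886, 0.0651]
ee_rot: [1.969, 2.443, 0.001]
ft_force: [3.0, -0.0, 4.0]
finger_gap: 0.0105
finger_force: 89.8
```

```bash
python3 st.py
```

```text
t 11.5 strut x,y mm -55.31 0.24 z 65.1 yaw 102.27 tilt 0.19
F along strut,across,up -0.69 -2.88 3.98 gap 0.010536294015257288 89.80674091726542
```

step_arm --slide '[[0, 0.5, -0.6], [0, 0, -0.6], [0, 0, 0], [0, 0, 0]]' --rotation '[[0, 0, 0], [0, 0, 0], [0, 0, 0], [0, 0, 0]]' --grip '[0, 0, 0, 0]'

```text
time: 11.9
eef_pos: [0.5703, -0.1883, 0.0655]
ee_rot: [1.971, 2.445, -0.0]
ft_force: [2.5, -2.3, 5.1]
finger_gap: 0.0105
finger_force: 89.8
```

```bash
python3 st.py
```

```text
t 11.9 strut x,y mm -54.86 0.63 z 65.46 yaw 102.26 tilt 0.05
F along strut,across,up -2.8 -1.97 5.11 gap 0.010491369290366051 89.770960919559
```

step_arm --slide '[[0, 0, -0.8], [0, 0, 0], [0, 0, 0]]' --rotation '[[0, 0, 0], [0, 0, 0], [0, 0, 0]]' --grip '[0, 0, 0]'

```text
time: 12.2
eef_pos: [0.5701, -0.1881, 0.0661]
ee_rot: [1.971, 2.446, 0.0]
ft_force: [4.1, -3.2, 2.1]
finger_gap: 0.0109
finger_force: 89.6
```

```bash
python3 st.py; python3 w.py w7 tbolt_wing tbolt_disc angle_stop; python3 st.py; python3 - <<'E'
from fit import *
P=cloud(); np.save("P7.npy",P); c=np.array([.5705,-.1885])
rect(P,.0425,.048,c,.03); rect(P,.076,.088,c,.03)
import cv2;a=cv2.imread('wr.png')[60:320,180:460];cv2.imwrite('pics/w7c.png',cv2.resize(a,None,fx=2.6,fy=2.3))
E
python3 strut.py P7.npy 102.5 | tail -1
```

```text
t 12.2 strut x,y mm -54.66 0.71 z 66.11 yaw 102.26 tilt 0.03
F along strut,across,up -3.98 -3.34 2.14 gap 0.010939472588168237 89.6350859105587
12.2 [ 0.57014232 -0.18812118  0.06611406] [1.97118511e+00 2.44555708e+00 6.95652214e-05] [ 4.12567711 -3.16231144  2.14132073] 0.0022386707369272366
tbolt_wing 0.56 [322.1 239.2] [ 0.5717 -0.1979  0.0425]
angle_stop 0.65 [325.4  75.5] [ 0.5508 -0.0925  0.041 ]
t 12.4 strut x,y mm -54.67 0.71 z 66.12 yaw 102.26 tilt 0.03
F along strut,across,up -3.97 -3.01 2.57 gap 0.010623725534078454 89.62495744228363
705 rect [ 567.9 -173.7] [39.7 25.1] 11.2 z [0.043  0.0444 0.0456] mean [ 0.5671 -0.1769  0.0444]
1579 rect [ 571.7 -184.6] [31.4 35.5] 38.9 z [0.0785 0.0821 0.085 ] mean [ 0.5684 -0.184   0.082 ]
stop a range [-44.80291479  25.87060108  43.27692931  60.07263082] z [0.05676684 0.06114839]
```

View pics/w7c.png

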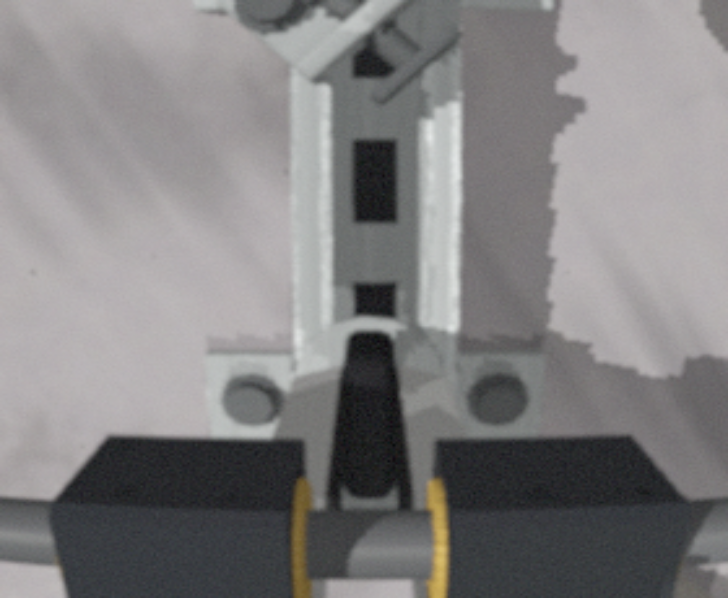

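Crop shows the bolt caught with the wing along the strut. The stop is skewed ahead of it, and its dark pad bar runs from about crop (380,100) to (460,35), so the disc should meet it near the slot's centre line. I'll ease up a little, then slide.

step_arm --slide '[[0, 0.8, -0.7], [5, 0, 0], [8, 0, 0], [8, 0, 0], [8, 0, 0], [6, 0, 0], [3, 0, 0], [0, 0, 0]]' --rotation '[[0, 0, 0], [0, 0, 0], [0, 0, 0], [0, 0, 0], [0, 0, 0], [0, 0, 0], [0, 0, 0], [0, 0, 0]]' --grip '[0, 0, 0, 0, 0, 0, 0, 0]'

```text
time: 13.2
eef_pos: [0.5619, -0.1502, 0.0662]
ee_rot: [-1.97, -2.445, 0.001]
ft_force: [2.1, -1.9, -0.7]
finger_gap: 0.0107
finger_force: 89.5
```

```bash
python3 st.py
```

```text
t 13.2 strut x,y mm -15.84 0.54 z 66.21 yaw 102.28 tilt 0.12
F along strut,across,up -2.28 -1.63 -0.73 gap 0.010745181882938016 89.50424171984196
```

step_arm --slide '[[3, 0.3, 0], [3, 0, 0], [3, 0, 0], [2, 0, 0], [1, 0, 0]]' --rotation '[[0, 0, 0], [0, 0, 0], [0, 0, 0], [0, 0, 0], [0, 0, 0]]' --grip '[0, 0, 0, 0, 0]'

```text
time: 13.7
eef_pos: [0.5598, -0.1387, 0.0663]
ee_rot: [-1.97, -2.445, 0.002]
ft_force: [0.5, -4.9, -3.9]
finger_gap: 0.0105
finger_force: 89.3
```

```bash
python3 st.py; python3 w.py w8 angle_stop; python3 - <<'E'
from fit import *
P=cloud(); th=np.radians(102.5); e=np.array([np.cos(th),np.sin(th)]); n=np.array([-e[1],e[0]]); c=np.array([.559,-.1346])
m=(P[...,2]>.048)&(P[...,2]<.063); q=P[m]; a=((q[:,:2]-c)@e)*1e3; b=((q[:,:2]-c)@n)*1e3
for lo in range(-24,24,4):
    k=(b>=lo)&(b<lo+4)&(a>8)&(a<80); print(lo,k.sum(),np.percentile(a[k],[2,50,98]).round(1) if k.sum()>3 else "")
a=cv2.imread('wr.png')[60:320,180:460];cv2.imwrite('pics/w8c.png',cv2.resize(a,None,fx=2.6,fy=2.3))
E
```

```text
t 13.7 strut x,y mm -4.2 0.16 z 66.26 yaw 102.28 tilt 0.09
F along strut,across,up -4.86 0.56 -3.9 gap 0.010541801068248615 89.25725731998682
13.7 [ 0.55975518 -0.1387375   0.06625976] [-1.97042271e+00 -2.44539553e+00  1.58897057e-03] [ 0.50960622 -4.86566929 -3.9015139 ] 0.012667728353108493
angle_stop 0.65 [324.9 154.7] [ 0.5509 -0.0927  0.041 ]
-24 0 
-20 39 [38.7 41.7 43.6]
-16 97 [35.1 39.8 57.9]
-12 176 [31.8 40.  60.1]
-8 291 [27.4 40.4 57.9]
-4 276 [14.9 41.4 53.9]
0 184 [15.4 44.5 52.2]
4 237 [15.2 46.2 58.8]
8 261 [32.7 49.4 60.5]
12 173 [30.2 38.5 57.8]
16 99 [32.3 51.2 58.2]
20 155 [44.  52.4 60. ]
```

View pics/w8c.png

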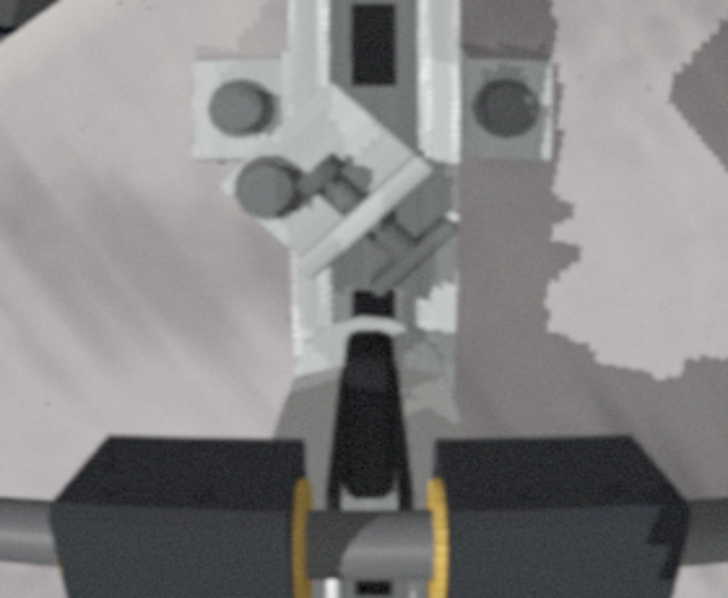

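The stop is turned about 40° to the slot. Its pad's near corner sits at crop (378,290), almost on the centre line, roughly 8 mm ahead of the disc rim. Creeping on.

step_arm --slide '[[2, 0, 0.4], [2, 0, 0], [1, 0, 0], [0.5, 0, 0], [0, 0, 0]]' --rotation '[[0, 0, 0], [0, 0, 0], [0, 0, 0], [0, 0, 0], [0, 0, 0]]' --grip '[0, 0, 0, 0, 0]'

```text
time: 14.3
eef_pos: [0.5591, -0.1334, 0.0663]
ee_rot: [-1.971, -2.446, 0.0]
ft_force: [0.8, -3.4, -3.9]
finger_gap: 0.0105
finger_force: 89.3
```

```bash
python3 st.py
```

```text
t 14.3 strut x,y mm 1.16 -0.38 z 66.26 yaw 102.27 tilt 0.03
F along strut,across,up -3.48 -0.02 -3.89 gap 0.01052732143371421 89.27434913814068
```

step_arm --slide '[[1, 0, 0.4], [1, 0, 0], [0.5, 0, 0], [0, 0, 0]]' --rotation '[[0, 0, 0], [0, 0, 0], [0, 0, 0], [0, 0, 0]]' --grip '[0, 0, 0, 0]'

```text
time: 14.7
eef_pos: [0.5589, -0.1309, 0.0662]
ee_rot: [1.971, 2.446, 0.0]
ft_force: [1.3, -3.1, -0.9]
finger_gap: 0.0109
finger_force: 89.5
```

```bash
python3 st.py
```

```text
t 14.7 strut x,y mm 3.63 -0.68 z 66.21 yaw 102.26 tilt 0.02
F along strut,across,up -3.28 -0.59 -0.95 gap 0.010900307990941969 89.45046622306108
```

step_arm --slide '[[0.7, -0.3, 0], [0.7, 0, 0], [0.6, 0, 0], [0, 0, 0]]' --rotation '[[0, 0, 0], [0, 0, 0], [0, 0, 0], [0, 0, 0]]' --grip '[0, 0, 0, 0]'

```text
time: 15.1
eef_pos: [0.5586, -0.1299, 0.0663]
ee_rot: [1.97, 2.444, -0.0]
ft_force: [1.8, -6.0, -2.0]
finger_gap: 0.0105
finger_force: 89.3
```

```bash
python3 st.py
```

```text
t 15.1 strut x,y mm 4.67 -0.59 z 66.28 yaw 102.27 tilt 0.13
F along strut,across,up -6.21 -0.48 -2.04 gap 0.010498429929185277 89.31365210562944
```

step_arm --slide '[[0.6, 0, 0], [0.6, 0, 0], [0, 0, 0]]' --rotation '[[0, 0, 0], [0, 0, 0], [0, 0, 0]]' --grip '[0, 0, 0]'

```text
time: 15.4
eef_pos: [0.5585, -0.1295, 0.0663]
ee_rot: [1.969, 2.443, -0.002]
ft_force: [3.2, -8.6, -3.9]
finger_gap: 0.0103
finger_force: 89.2
```

```bash
python3 st.py
```

```text
t 15.4 strut x,y mm 5.07 -0.59 z 66.28 yaw 102.28 tilt 0.22
F along strut,across,up -9.11 -1.22 -3.9 gap 0.010310111655732389 89.21826839447021
```

step_arm --slide '[[0.8, 0, 0], [0.7, 0, 0], [0.5, 0, 0.3], [0, 0, 0], [0, 0, 0]]' --rotation '[[0, 0, 0], [0, 0, 0], [0, 0, 0], [0, 0, 0], [0, 0, 0]]' --grip '[0, 0, 0, 0, 0]'

```text
time: 15.9
eef_pos: [0.5584, -0.1291, 0.0663]
ee_rot: [1.967, 2.442, -0.005]
ft_force: [2.6, -13.2, -4.6]
finger_gap: 0.0108
finger_force: 89.2
```

```bash
python3 st.py
```

```text
t 15.9 strut x,y mm 5.48 -0.65 z 66.33 yaw 102.29 tilt 0.4
F along strut,across,up -13.44 0.27 -4.58 gap 0.010805255876215046 89.15663469582796
```

step_arm --slide '[[0.5, 0, 0.5], [0, 0, 0.4], [0, 0, 0], [0, 0, 0]]' --rotation '[[0, 0, 0], [0, 0, 0], [0, 0, 0], [0, 0, 0]]' --grip '[0, 0, 0, 0]'

```text
time: 16.3
eef_pos: [0.5585, -0.1289, 0.0663]
ee_rot: [1.967, 2.442, -0.005]
ft_force: [0.4, -13.8, -1.0]
finger_gap: 0.0107
finger_force: 89.5
```

```bash
python3 st.py
```

```text
t 16.3 strut x,y mm 5.64 -0.69 z 66.27 yaw 102.29 tilt 0.42
F along strut,across,up -13.56 2.58 -0.96 gap 0.01069516844004846 89.4726325571537
```

step_arm --slide '[[0, 0, 0], [0, 0, 0], [0, 0, 0], [0, 0, 0], [0, 0, 0]]' --rotation '[[0, 0, 0], [0, 0, 0], [0, 0, 0], [0, 0, 0], [0, 0, 0]]' --grip '[34, 34, 34, 34, 34]'

```text
time: 16.8
eef_pos: [0.5564, -0.1248, 0.064]
ee_rot: [-1.97, -2.445, 0.0]
ft_force: [0.7, -0.8, 0.8]
finger_gap: 0.034
finger_force: 0.0
```

```bash
python3 st.py; python3 w.py w9 tbolt_wing; python3 - <<'E'
from fit import *
P=cloud(); c=np.array([.558,-.129])
rect(P,.070,.088,c,.03)
a=cv2.imread('wr.png')[60:320,180:460];cv2.imwrite('pics/w9c.png',cv2.resize(a,None,fx=2.6,fy=2.3))
E
```

```text
t 16.8 strut x,y mm 10.15 0.38 z 64.04 yaw 102.28 tilt 0.13
F along strut,across,up -0.96 -0.49 0.76 gap 0.03400438095500904 0.0
16.8 [ 0.55643018 -0.12477245  0.06404238] [-1.96965656e+00 -2.44450886e+00  3.21140215e-04] [ 0.68996438 -0.83280873  0.75931374] 0.004788883951829708
tbolt_wing 0.75 [325.  245.2] [ 0.5606 -0.1375  0.0425]
1875 rect [ 557.9 -127. ] [52.7 35.4] 14.1 z [0.0723 0.082  0.0859] mean [ 0.557  -0.1226  0.0808]
```

View pics/w9c.png

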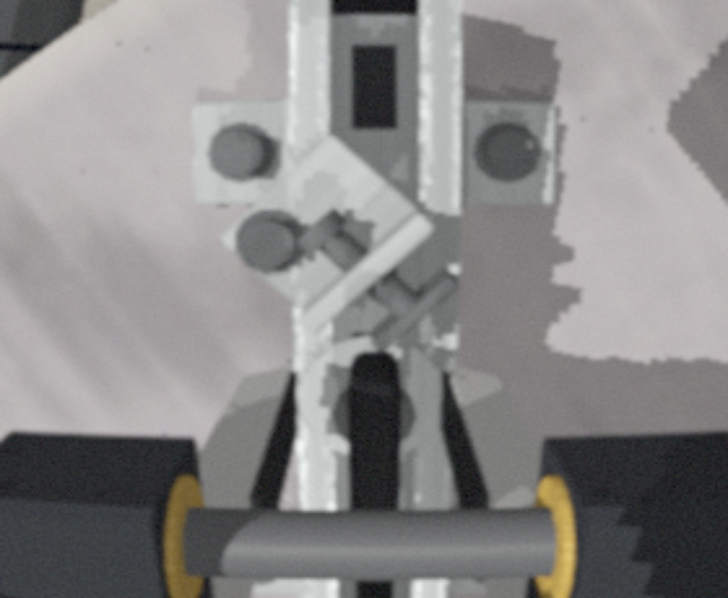

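The fingers are open and clear. The disc's rim (375,345) meets the pad's corner (378,345), and the wing lies along the slot. To be sure it still bears, I'll give it a second light push low on the wing's back end with closed fingers.

step_arm --slide '[[0, 0, -10], [0, 0, -20], [0, 0, -15], [-15, 0, 0], [-20, 0, 0], [-10, 0, 0], [0, 0, 0], [0, 0, 15], [0, 0, 20], [0, 0, 13], [0, 0, 0], [0, 0, 0]]' --rotation '[[0, 0, 0], [0, 0, 0], [0, 0, 0], [0, 0, 0], [0, 0, 0], [0, 0, 0], [0, 0, 0], [0, 0, 0], [0, 0, 0], [0, 0, 0], [0, 0, 0], [0, 0, 0]]' --grip '[34, 34, 34, 20, 0, 0, 0, 0, 0, 0, 0, 0]'

```text
time: 18.1
eef_pos: [0.5666, -0.1691, 0.0613]
ee_rot: [-1.97, -2.445, 0.0]
ft_force: [-0.6, 1.0, 0.8]
finger_gap: 0.0004
finger_force: 0.0
```

```bash
python3 st.py
```

```text
t 18.1 strut x,y mm -35.36 0.09 z 61.32 yaw 102.28 tilt 0.06
F along strut,across,up 1.13 0.35 0.78 gap 0.0003644514259964809 0.0
```

step_arm --slide '[[5, 0, 1], [4, 0, 0], [1.5, 0, 0], [1, 0, 0], [1, 0, 0], [0, 0, 0]]' --rotation '[[0, 0, 0], [0, 0, 0], [0, 0, 0], [0, 0, 0], [0, 0, 0], [0, 0, 0]]' --grip '[0, 0, 0, 0, 0, 0]'

```text
time: 18.7
eef_pos: [0.5642, -0.1573, 0.061]
ee_rot: [1.971, 2.446, 0.0]
ft_force: [-0.5, 0.0, 0.3]
finger_gap: 0.0002
finger_force: 0.0
```

```bash
python3 st.py
```

```text
t 18.7 strut x,y mm -23.28 -0.19 z 61.0 yaw 102.27 tilt 0.01
F along strut,across,up 0.15 0.48 0.34 gap 0.0002400801126457934 0.0
```

step_arm --slide '[[0.7, 0, 0], [0.7, 0, 0], [0.6, 0, 0], [0, 0, 0]]' --rotation '[[0, 0, 0], [0, 0, 0], [0, 0, 0], [0, 0, 0]]' --grip '[0, 0, 0, 0]'

```text
time: 19.1
eef_pos: [0.5641, -0.1567, 0.0612]
ee_rot: [1.97, 2.444, -0.002]
ft_force: [-0.8, -5.0, -1.7]
finger_gap: 0.0005
finger_force: 2.7
```

```bash
python3 st.py
```

```text
t 19.1 strut x,y mm -22.7 -0.22 z 61.21 yaw 102.27 tilt 0.16
F along strut,across,up -4.67 1.9 -1.69 gap 0.00054368242217944 2.704407311975956
```

step_arm --slide '[[0.8, 0, 0], [0.8, 0, 0], [0.8, 0, 0], [0.8, 0, 0], [0, 0, 0], [0, 0, 0]]' --rotation '[[0, 0, 0], [0, 0, 0], [0, 0, 0], [0, 0, 0], [0, 0, 0], [0, 0, 0]]' --grip '[0, 0, 0, 0, 0, 0]'

```text
time: 19.7
eef_pos: [0.5641, -0.1561, 0.0616]
ee_rot: [1.966, 2.441, -0.006]
ft_force: [0.7, -13.2, -3.0]
finger_gap: 0.0002
finger_force: 6.6
```

```bash
python3 st.py
```

```text
t 19.7 strut x,y mm -22.1 -0.29 z 61.57 yaw 102.29 tilt 0.47
F along strut,across,up -13.06 2.15 -3.01 gap 0.00020630855914379674 6.568513959646225
```

step_arm --slide '[[-1.5, 0, 0], [-2, 0, 0], [-2, 0, 0], [-5, 0, 0], [-10, 0, 0], [-10, 0, 0], [0, 0, -20], [0, 0, -35], [0, 0, -35], [0, 0, -10], [0, 0, 0], [0, 0, 0]]' --rotation '[[0, 0, 0], [0, 0, 0], [0, 0, 0], [0, 0, 0], [0, 0, 0], [0, 0, 0], [0, 0, 0], [0, 0, 0], [0, 0, 0], [0, 0, 0], [0, 0, 0], [0, 0, 0]]' --grip '[0, 0, 0, 0, 0, 0, 0, 0, 0, 0, 0, 0]'

```text
time: 20.9
eef_pos: [0.5687, -0.1818, 0.1591]
ee_rot: [-1.97, -2.444, 0.001]
ft_force: [-0.3, 1.3, -0.4]
finger_gap: 0.0003
finger_force: 0.0
```

```bash
python3 st.py; python3 w.py w10 tbolt_wing angle_stop; python3 - <<'E'
from fit import *
P=cloud(); c=np.array([.558,-.129])
rect(P,.074,.09,c,.035)
a=cv2.imread('wr.png')[60:260,220:440];cv2.imwrite('pics/w10c.png',cv2.resize(a,None,fx=3,fy=3))
E
```

```text
t 20.9 strut x,y mm -48.23 0.74 z 159.15 yaw 102.25 tilt 0.14
F along strut,across,up 1.39 0.04 -0.36 gap 0.00033252039162795445 0.0
20.9 [ 0.56871947 -0.18184186  0.15914707] [-1.97014145e+00 -2.44392814e+00  7.28814655e-04] [-0.33752813  1.34657009 -0.35708201] 0.020991623905305765
tbolt_wing 0.69 [326.2  97.6] [ 0.5523 -0.0925  0.0425]
angle_stop 0.64 [325.4  95.6] [ 0.5512 -0.0906  0.041 ]
631 rect [ 557.7 -129.3] [10.6 36.7] 12.2 z [0.0803 0.082  0.0835] mean [ 0.5576 -0.129   0.082 ]
```

View pics/w10c.png

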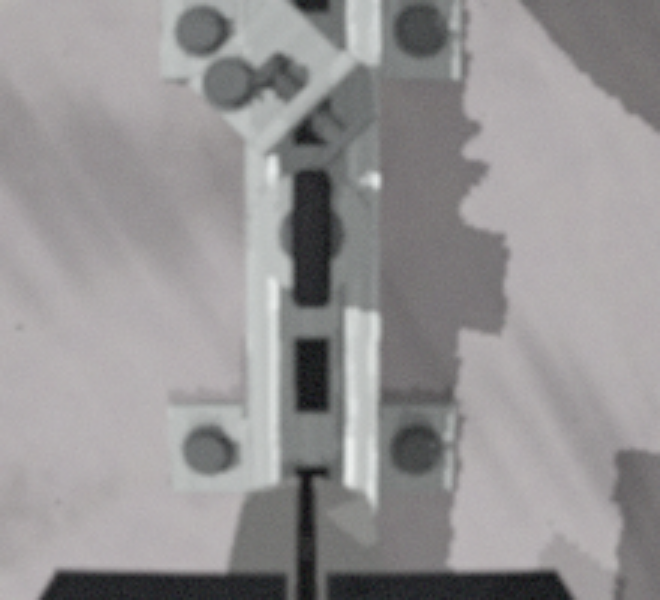

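The crop shows the bolt free, with the wing along the slot and its front end at the pad (310,170). Depth gives the wing top at 82 mm (origin about 26 mm), 0.1 mm off the slot's middle, turned crosswise. Handing in.

```bash
python3 -c "
from station import *
print(close_job())"
```

```text
the job is handed in; nothing more can be done
None
```

The T-bolt is caught crosswise under the lips and was pushed against the stop's pad twice with about 13 N (roughly 10 N beyond the rubbing), then let go. I handed the job in at about 21 s; no verdict came back, and I could not directly measure whether the disc still bears on the pad after release.

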